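# Carry the candle row from the drying rack to the Advent log

## Robot

A 6-joint arm with a two-finger parallel gripper is mounted at the origin on the work surface. World frame = base frame: x ahead of the robot, y to its left, z up, the work surface at z = 0. Lengths are in mm, angles in degrees, forces in N, time in s.
With the tool pointing down it reaches from about 300 to 850 mm from the base axis. Payload 4.2 kg.
Tool frame: the origin (TCP) lies midway between the tips of the shut fingers; the grasp point (between the pads) lies 19 mm behind it (pinch_z is the distance from the TCP to the grasp point, in mm); z points along the fingers, y is the line along which they close (so a half turn about z gives the same grasp; the last joint's range is limited). The gripper opens to 91 mm and grips with 3 to 60 N. Pads are 32 mm wide; open, the fingers measure 118 mm over their backs; the gripper's body (76 mm by 178 mm) begins 60 mm behind the grasp point.
Start: joints at [-67.552, 18.312, 89.639, -0, 72.044, -1.146], TCP at [230.154, -526.946, 213.976] pointing down, gripper open.
Joint ranges: [-177.97, 177.97], [-48.28, 115.42], [12.27, 149.76], [-77.06, 257.06], [2.81, 150.46], [-146.56, 146.56]. Speed limits (degrees/s): [147.25, 147.25, 180, 180, 180, 180].

## Interface

Orientations are given as [roll, pitch, yaw] about the fixed x, y, z axes, in that order (R = Rz(yaw) Ry(pitch) Rx(roll)).
In Python, from workcell import * gives the robot as it stands.
- The arm moves only by the tool step_arm, never from a script. Its argument "steps" is a list of rows, each a list of 7 numbers: the turn, a rotation vector about the tool's x, y, z in degrees, then the shift along the tool's x, y, z in mm, then the opening, from 0 (shut) to 1 (fully open). In form: [[rx, ry, rz, x, y, z, hand], ...]. A call has exactly 8 rows; each row shifts and turns the commanded pose from where the row before left it, along the tool's axes as they then stand; what a row does not reach is not made up. A row lasts 1/8 s, in which the tool goes at most 62.5 mm and 10.7 degrees, less where a joint would pass 70% of its speed; a pose out of reach is approached as far as the arm can. A call is refused whole if a number of a shift passes 62.5 or a number of a turn 10.7, either way. A call with a gripper value outside its range is refused whole. The fingers move at their own pace and stop on an object; "force" is the grip in N (left out, the last holds). Time passes only in rows, so rows that do not move let the fingers close, or fill a call up. It gives the time, the measured TCP pose, the force, the opening and the grip force at its end, in the units of the state.
- state(): the state, without advancing time (a new reading comes with each control period).
- grab_frame(name): name is "side" or "top"; returns a dict with "image" (420x560x3 uint8, blue, green, red), "fovy" (degrees; the focal length in pixels is half the picture's height over the tangent of half this angle, whatever the lens; pixels are square), "cx", "cy" (the principal point, pixels), "origin" and "rotation" of the camera in the world. Camera axes: x right, y down, z forward; pixel columns grow to the right and rows downward; lengths in mm; the calibration is good to about 2 mm. A picture is of the moment at which its call begins. There is no depth.
- job_done(): hands the job in; it is judged then, once.
The state is a dict: "time_s": time; "qpos": joint angles; "qvel": joint speeds; "effort": joint torques, N m; "ee_pos": TCP position; "ee_rot": TCP orientation; "force": force on the tool from outside, world axes, zero at the start; "torque": the same for the moment, N m; "gripper_width": finger opening in mm; "gripper_force": force on a finger pad.
Only numpy, scipy, OpenCV 4.12 (cv2) and the standard library are available. Lean on these libraries where they do the work, as an engineer would, in place of code of your own. Each camera call takes 0.05 s, during which the arm holds its last target. There are 200 camera calls.

## Task

Move the four candles from the drying rack onto the steel plates of the Advent log, keeping their order as counted from the red stars: the candle nearest the rack's star goes on the plate nearest the log's star, the next one on the next plate, and so on to the far end. Stand each candle upright and centred on its plate, set down gently without dropping or tipping any.

Things in the scene. Friction and masses are not known exactly. Their poses are not given: they have to be found in the camera images.
- candle_cream: LED pillar candle, cream, upright cylinder 40 mm across and 75 mm high, with an orange flame 15 mm across and 20 mm high on top (95 mm in all), 80 to 170 g. Origin at the centre of its underside, z up. At the start it stands on the disc of its own colour.
- candle_red: LED pillar candle, red, upright cylinder 40 mm across and 75 mm high, with an orange flame 15 mm across and 20 mm high on top (95 mm in all), 80 to 170 g. Origin at the centre of its underside, z up. At the start it stands on the disc of its own colour.
- candle_green: LED pillar candle, green, upright cylinder 40 mm across and 75 mm high, with an orange flame 15 mm across and 20 mm high on top (95 mm in all), 80 to 170 g. Origin at the centre of its underside, z up. At the start it stands on the disc of its own colour.
- candle_blue: LED pillar candle, blue, upright cylinder 40 mm across and 75 mm high, with an orange flame 15 mm across and 20 mm high on top (95 mm in all), 80 to 170 g. Origin at the centre of its underside, z up. At the start it stands on the disc of its own colour.
- disc_cream: Flat cream disc 58 mm across and 4 mm thick, fixed on the drying rack under the cream candle; it shows as a coloured rim round the candle and keeps showing where that candle stood. Origin at the centre of its underside, 15 mm above the table.
- disc_red: Flat red disc 58 mm across and 4 mm thick, fixed on the drying rack under the red candle; it shows as a coloured rim round the candle and keeps showing where that candle stood. Origin at the centre of its underside, 15 mm above the table.
- disc_green: Flat green disc 58 mm across and 4 mm thick, fixed on the drying rack under the green candle; it shows as a coloured rim round the candle and keeps showing where that candle stood. Origin at the centre of its underside, 15 mm above the table.
- disc_blue: Flat blue disc 58 mm across and 4 mm thick, fixed on the drying rack under the blue candle; it shows as a coloured rim round the candle and keeps showing where that candle stood. Origin at the centre of its underside, 15 mm above the table.
- rack: Drying rack, fixed: plywood board 335 x 90 mm, 15 mm thick, a thin wooden rail (top 23 mm above the table) along each long side. Four places in a row along its x axis, at x = -108, -36, 36, 108 mm, y = 0, each with a coloured disc (in any order). A flat red star marks one end, at x = +163 mm. Origin on the table, midway between the middle places; z up.
- log: Advent log, fixed: 335 mm long, 127 mm wide with its dark bark edges, flat pale top 30 mm above the table. Four dark grey steel plates 60 mm across, flush in its top, in a row along its x axis at x = -108, -36, 36, 108 mm, y = 0. A flat red star marks one end, at x = -163 mm (the other end from the rack's). Origin on the table, midway between the middle plates; z up.
Not all that is in view belongs to the job. Leave any yellow look-alike of the candle_cream alone.

How it is judged (in metres and radians):
At the end, for the whole second after the job is handed in: Each candle stands upright (within 0.1 rad), at rest, on the log's top, within 12 mm along and across the log of the centre of its plate; its plate is as many places from the log's star as its own disc is from the rack's star (((x of disc_cream in the frame of rack between -0.128 and -0.088 m and x of candle_cream in the frame of log between 0.096 and 0.12 m) or (x of disc_cream in the frame of rack between -0.056 and -0.016 m and x of candle_cream in the frame of log between 0.024 and 0.048 m) or (x of disc_cream in the frame of rack between 0.016 and 0.056 m and x of candle_cream in the frame of log between -0.048 and -0.024 m) or (x of disc_cream in the frame of rack between 0.088 and 0.128 m and x of candle_cream in the frame of log between -0.12 and -0.096 m)) and y of candle_cream in the frame of log between -0.012 and 0.012 m and z of candle_cream in the frame of log between 0.026 and 0.036 m and angle between each of candle_cream, candle_red, candle_green, candle_blue's own z axis and vertical below 0.1 rad and linear speed of each of candle_cream, candle_red, candle_green, candle_blue below 0.02 m/s and angular speed of each of candle_cream, candle_red, candle_green, candle_blue below 0.3 rad/s and ((x of disc_red in the frame of rack between -0.128 and -0.088 m and x of candle_red in the frame of log between 0.096 and 0.12 m) or (x of disc_red in the frame of rack between -0.056 and -0.016 m and x of candle_red in the frame of log between 0.024 and 0.048 m) or (x of disc_red in the frame of rack between 0.016 and 0.056 m and x of candle_red in the frame of log between -0.048 and -0.024 m) or (x of disc_red in the frame of rack between 0.088 and 0.128 m and x of candle_red in the frame of log between -0.12 and -0.096 m)) and y of candle_red in the frame of log between -0.012 and 0.012 m and z of candle_red in the frame of log between 0.026 and 0.036 m and ((x of disc_green in the frame of rack between -0.128 and -0.088 m and x of candle_green in the frame of log between 0.096 and 0.12 m) or (x of disc_green in the frame of rack between -0.056 and -0.016 m and x of candle_green in the frame of log between 0.024 and 0.048 m) or (x of disc_green in the frame of rack between 0.016 and 0.056 m and x of candle_green in the frame of log between -0.048 and -0.024 m) or (x of disc_green in the frame of rack between 0.088 and 0.128 m and x of candle_green in the frame of log between -0.12 and -0.096 m)) and y of candle_green in the frame of log between -0.012 and 0.012 m and z of candle_green in the frame of log between 0.026 and 0.036 m and ((x of disc_blue in the frame of rack between -0.128 and -0.088 m and x of candle_blue in the frame of log between 0.096 and 0.12 m) or (x of disc_blue in the frame of rack between -0.056 and -0.016 m and x of candle_blue in the frame of log between 0.024 and 0.048 m) or (x of disc_blue in the frame of rack between 0.016 and 0.056 m and x of candle_blue in the frame of log between -0.048 and -0.024 m) or (x of disc_blue in the frame of rack between 0.088 and 0.128 m and x of candle_blue in the frame of log between -0.12 and -0.096 m)) and y of candle_blue in the frame of log between -0.012 and 0.012 m and z of candle_blue in the frame of log between 0.026 and 0.036 m); the robot touches nothing.
It fails at once if a candle is tipped over (more than 40 degrees) (angle between any of candle_cream, candle_red, candle_green, candle_blue's own z axis and vertical above 0.7 rad).
It fails at once if a candle is dropped (falls freely about 20 mm or more) or knocked flying ((contact force between candle_cream and the arm below 0.05 N and contact force between candle_cream and the fingers below 0.05 N and linear speed of candle_cream above 0.62 m/s) or (contact force between candle_red and the arm below 0.05 N and contact force between candle_red and the fingers below 0.05 N and linear speed of candle_red above 0.62 m/s) or (contact force between candle_green and the arm below 0.05 N and contact force between candle_green and the fingers below 0.05 N and linear speed of candle_green above 0.62 m/s) or (contact force between candle_blue and the arm below 0.05 N and contact force between candle_blue and the fingers below 0.05 N and linear speed of candle_blue above 0.62 m/s)).
It also fails if it takes over 99 s, if anything falls off the work surface, if the arm or the gripper's body presses on something with over 40 N, if the wrist force passes 120 N, or if a joint passes its speed limit or range.

## Working session

There is one attempt and no reset: what is moved stays moved. The work goes in short steps, Python scripts to look and compute and a tool call to move; the robot and the scene stay as the last step left them, time stands still between calls to the robot, and variables do not carry over. Pictures are saved under pics/ and viewed, at most 14 in all, crops included, and the job is handed in when it is done.

Besides the shell and the picture viewer there is one more tool, called by a JSON object that holds its "op" and its "data", one argument or row to a line. step_arm: Moves the arm, as the interface text tells. Its arguments: {"type":"object","properties":{"steps":{"type":"array","items":{"type":"array","items":{"type":"number"}}},"force":{"type":"number"}},"required":["steps"]}

```bash
mkdir -p pics
python3 - <<'E'
from workcell import *
import cv2
s=state();print(s)
for n in("top","side"):
    f=grab_frame(n);cv2.imwrite(f"pics/{n}0.png",f["image"]);print(n,f["fovy"],f["cx"],f["cy"],f["origin"],f["rotation"],[k for k in f])
E
```

```text
{'time_s': 0.0, 'qpos': array([-6.75506952e+01,  1.83508544e+01,  8.97085180e+01,  1.04227841e-03,
        7.20446009e+01, -1.14579422e+00]), 'qvel': array([ 0.10304002, -0.00735802, -0.0157808 ,  0.04682553, -0.0034671 ,
        0.0317279 ]), 'effort': array([-2.53578459e-03, -4.12461805e+01, -2.31978071e+01,  7.25922128e-02,
        4.58117772e-02, -1.54101836e-04]), 'ee_pos': array([ 229.96042913, -526.43543218,  213.11387554]), 'ee_rot': array([-1.79896067e+02, -3.06983857e-03,  2.35947740e+01]), 'force': array([ 0.38569555, -0.04464231, -0.15712202]), 'torque': array([0.02531878, 0.01270237, 0.07888818]), 'gripper_force': 0.0, 'gripper_width': 91.48244858986213}
top 52.00814424934 283.72466785214755 209.28060872807677 [461.63910326 -13.12456582 851.39064753] [-175.23585884   -1.05830896  -90.95451701] ['image', 'fovy', 'cx', 'cy', 'origin', 'rotation']
side 56.18569824484171 283.7988398832455 207.0799854444241 [ 318.82746992 -467.77111528  514.30177987] [-134.33869792   -0.61492933  -23.22805584] ['image', 'fovy', 'cx', 'cy', 'origin', 'rotation']
```

View pics/top0.png

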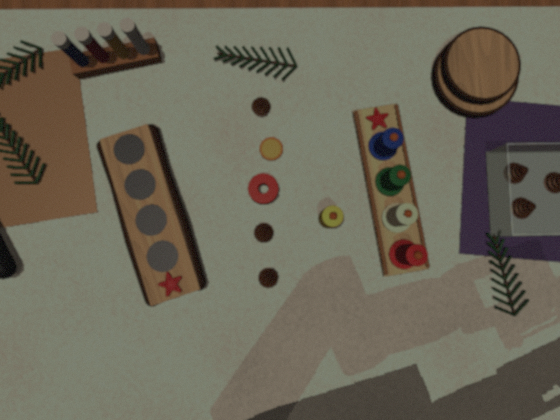

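View pics/side0.png

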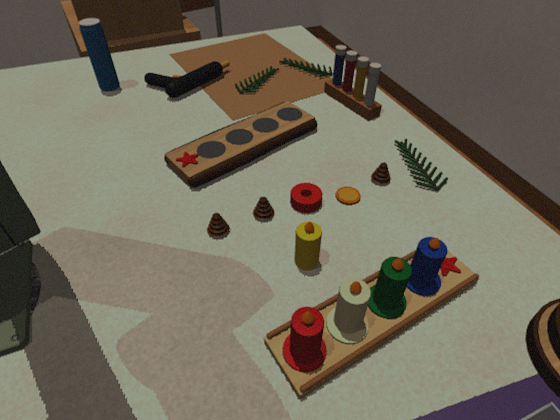

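The top view shows the rack on the right, with its star at (378,118) and then blue, green, cream and red. The log is on the left, with its star at (172,284) and plates at (162,256), (151,219), (140,184) and (129,149) going away from the star. The yellow decoy is at (332,216). Next I'll fit both poses.

```bash
cat > h.py <<'E'
import numpy as np, cv2
from workcell import *
from scipy.spatial.transform import Rotation as R
from scipy.optimize import least_squares
def proj(f,P):
    Rm=np.array(f["rotation"],float)
    Rm=R.from_euler("xyz",Rm,degrees=True).as_matrix()
    c=(np.atleast_2d(P)-f["origin"])@Rm
    F=f["image"].shape[0]/2/np.tan(np.radians(f["fovy"]/2))
    return c[:,:2]/c[:,2:]*F+[f["cx"],f["cy"]]
def blob(f,seed,kind,r=22):
    h=cv2.cvtColor(f["image"],cv2.COLOR_BGR2HSV).astype(int);H,S,V=h[...,0],h[...,1],h[...,2]
    m={"plate":(S<70)&(V<120),"red":((H<6)|(H>173))&(S>150),"flame":(H>=4)&(H<16)&(S>150)}[kind].astype(np.uint8)
    w=np.zeros_like(m);cv2.circle(w,tuple(map(int,seed)),r,1,-1);m=m*w
    n,l,st,c=cv2.connectedComponentsWithStats(m)
    if n<2:return np.array([np.nan]*2),0
    k=1+np.argmax(st[1:,4]);return c[k],st[k,4]
def frame(p,P):
    c,s=np.cos(p[2]),np.sin(p[2]);P=np.array(P,float)
    return np.c_[p[0]+c*P[:,0]-s*P[:,1],p[1]+s*P[:,0]+c*P[:,1],P[:,2]]
XS=[-108,-36,36,108]
E
python3 - <<'E'
from h import *
T,S=grab_frame("top"),grab_frame("side")
def fit(P,obs,x0):
    P=np.array(P)
    def res(p):
        return np.concatenate([(proj(f,frame(p,P))-o)[~np.isnan(o[:,0])].ravel() for f,o in obs])
    r=least_squares(res,x0,loss="soft_l1");print(r.x,np.degrees(r.x[2]));print(np.round(res(r.x).reshape(-1,2),1).tolist());return r.x
def get(f,seeds,kinds,r):
    o=[blob(f,s,k,r) for s,k in zip(seeds,kinds)];print([(np.round(c,1).tolist(),int(a)) for c,a in o]);return np.array([c for c,a in o])
LP=[[-163,0,30]]+[[x,0,30] for x in XS]; lk=["red"]+["plate"]*4
lt=get(T,[(172,284),(162,256),(151,219),(140,184),(129,149)],lk,17)
ls=get(S,[(187,159),(211,149),(239,137),(265,125),(289,115)],lk,14)
for ob in ([(T,lt)],[(S,ls)],[(T,lt),(S,ls)]): L=fit(LP,ob,[450,240,1.3])
RP=[[163,0,15]]+[[x,0,104] for x in XS[::-1]]; rk=["red"]+["flame"]*4
rt=get(T,[(378,118),(397,136),(403,174),(407,213),(417,255)],rk,11)
rs=get(S,[(450,265),(435,244),(398,265),(355,287),(308,318)],rk,11)
for ob in ([(T,rt)],[(S,rs)],[(T,rt),(S,rs)]): K=fit(RP,ob,[450,-200,1.5])
print(np.round(frame(L,LP),1).tolist());print(np.round(frame(K,RP),1).tolist())
np.savez("fit.npz",L=L,K=K)
out=[]
for f,a,b in((T,LP,RP),):
    im=f["image"].copy()
    for x in np.r_[proj(f,frame(L,a)),proj(f,frame(K,b))]: cv2.circle(im,tuple(int(round(v)) for v in x),2,(255,255,0),-1)
    cv2.imwrite("pics/chk.png",im)
E
```

```text
[([170.6, 283.9], 246), ([162.1, 255.8], 741), ([150.7, 219.7], 721), ([139.6, 184.1], 700), ([128.6, 148.9], 678)]
[([187.7, 158.7], 159), ([210.9, 149.2], 357), ([239.1, 136.3], 317), ([265.0, 124.7], 283), ([289.2, 113.7], 249)]
[5.48060582e+02 2.34523878e+02 3.06658183e-01] 17.57021963061019
[[0.1, -0.1], [-0.1, 0.1], [0.0, 0.0], [0.0, 0.0], [0.0, -0.0]]
[550.63888221 234.40497922  31.72011487] 1817.4287078693471
[[-0.1, 0.6], [-0.1, -0.3], [-0.0, -0.1], [0.1, -0.2], [0.1, -0.1]]
[5.49126149e+02 2.34366632e+02 3.05782456e-01] 17.52004419761746
[[0.1, -0.6], [-0.1, -0.5], [0.1, -0.5], [0.1, -0.6], [0.1, -0.6], [-0.8, 0.8], [-0.8, -0.1], [-0.7, 0.1], [-0.5, -0.0], [-0.5, 0.0]]
[([377.4, 118.8], 189), ([393.5, 136.4], 31), ([400.9, 174.1], 43), ([407.6, 213.1], 27), ([417.7, 255.0], 60)]
[([448.9, 265.4], 211), ([434.2, 243.2], 82), ([397.5, 264.2], 93), ([355.6, 287.3], 98), ([307.7, 317.3], 129)]
[ 5.47370757e+02 -2.41562174e+02  1.48684507e-01] 8.518994707370071
[[-1.0, 0.3], [0.2, -2.0], [0.3, -0.1], [1.3, 1.1], [-1.0, -0.0]]
[ 548.4804282  -244.94693627 -100.37687852] -5751.17149969142
[[-3.8, -0.2], [2.6, -0.7], [0.8, 0.3], [-0.3, 1.8], [-0.4, -0.6]]
[ 5.48105535e+02 -2.43679794e+02  1.52887677e-01] 8.759818604639163
[[-0.3, -0.0], [1.2, -2.4], [1.4, -0.5], [2.6, 0.7], [0.4, -0.5], [-4.4, -0.6], [1.9, -1.2], [0.1, -0.3], [-1.1, 1.1], [-1.3, -1.5]]
[[393.7, 185.3, 30.0], [446.1, 201.9, 30.0], [514.8, 223.5, 30.0], [583.5, 245.2, 30.0], [652.1, 266.9, 30.0]]
[[709.2, -218.9, 15.0], [654.8, -227.2, 104.0], [583.7, -238.2, 104.0], [512.5, -249.2, 104.0], [441.4, -260.1, 104.0]]
```

View pics/chk.png

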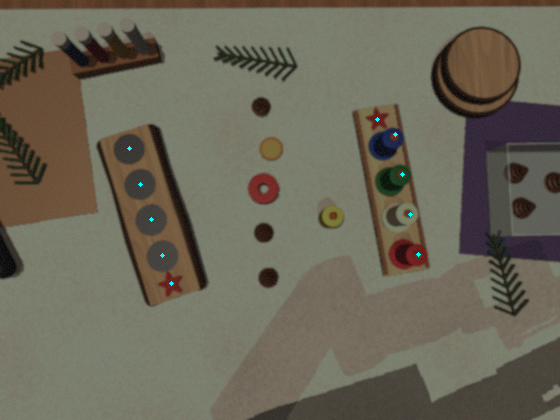

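Log fit is good to under 1 px. The candles seem off-centre on their discs, so I'll locate each one separately from both views.

```bash
cat >> h.py <<'E'
def xyz_at(f,uv,z):
    return least_squares(lambda p:(proj(f,[[p[0],p[1],z]])-uv).ravel(),[550,0]).x
E
python3 - <<'E'
from h import *
T,S=grab_frame("top"),grab_frame("side")
K=np.load("fit.npz")["K"]
def tri(a,b): return least_squares(lambda p:np.r_[(proj(T,[p])-a).ravel(),(proj(S,[p])-b).ravel()],[550,-200,100])
h=cv2.cvtColor(T["image"],cv2.COLOR_BGR2HSV)
# candle top-disc from blob incl. flame; also per-camera flame xy at z=104
for n,a,b in [("blue",(395,136),(434,243)),("green",(402,174),(397,264)),("cream",(408,213),(355,287)),("red",(418,255),(308,317)),("yellow",(332,216),(309,228))]:
    ca,cb=blob(T,a,"flame",8)[0],blob(S,b,"flame",11)[0]
    z=104 if n!="yellow" else 85
    r=tri(ca,cb)
    print(n,"top",xyz_at(T,ca,z).round(1),"side",xyz_at(S,cb,z).round(1),"tri",r.x.round(1),round(r.cost,2))
cv2.imwrite("pics/c1.png",cv2.resize(T["image"][100:290,340:450],None,fx=3,fy=3,interpolation=cv2.INTER_CUBIC))
cv2.imwrite("pics/c2.png",cv2.resize(S["image"][220:400,260:490],None,fx=3,fy=3,interpolation=cv2.INTER_CUBIC))
E
```

```text
blue top [ 650.4 -225.3] side [ 651.  -228.1] tri [ 652.1 -226.6  101.7] 0.38
green top [ 583.  -235.8] side [ 583.3 -238.6] tri [ 584.3 -237.1  101.6] 0.27
cream top [ 513.8 -244.7] side [ 514.5 -248.1] tri [ 515.2 -246.3  100.9] 0.48
red top [ 440.7 -259.7] side [ 441.6 -262.4] tri [ 441.8 -261.   101.5] 0.38
yellow top [ 513.  -115.7] side [ 514.  -119.3] tri [ 514.4 -116.6   82. ] 0.45
```

View pics/c1.png

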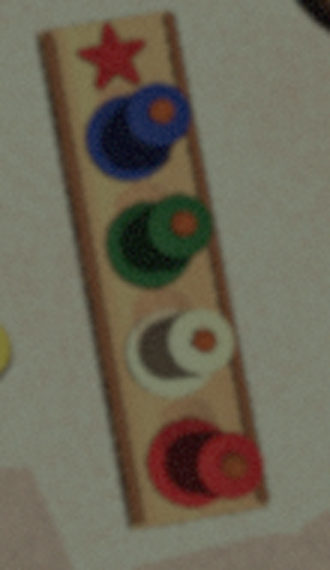

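View pics/c2.png

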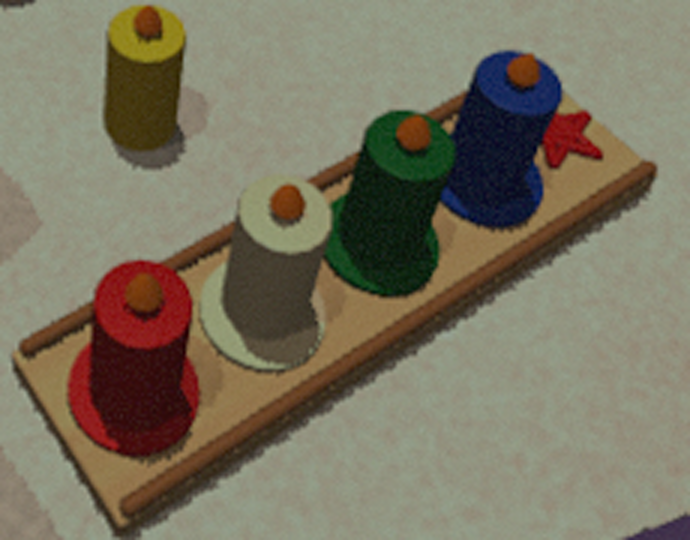

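Two views agree. Candle axes are blue (651,-227), green (583.5,-237), cream (514,-246.5) and red (441,-261). Moving now.

{"op": "step_arm", "data": {
  "steps": [
    [0,0,0,30,-6,0,1],
    [0,0,0,50,-10,-3,1],
    [0,0,0,55,-12,-3,1],
    [0,0,0,55,-12,-3,1],
    [0,0,0,55,-12,-3,1],
    [0,0,0,55,-12,-3,1],
    [0,0,0,55,-12,-3,1],
    [0,0,0,55,-12,0,1]
  ],
  "force": 15
}}

```text
time_s: 1.3
ee_pos: [572.2, -281.0, 232.3]
ee_rot: [180.0, -0.0, 23.6]
force: [-0.4, -0.6, -0.1]
gripper_width: 91.0
gripper_force: 0.0
```

{"op": "step_arm", "data": {
  "steps": [
    [0,0,0,50,-10,5,1],
    [0,0,0,35,-7,5,1],
    [0,0,5,0,0,0,1],
    [0,0,5,0,0,0,1],
    [0,0,5,0,0,0,1],
    [0,0,0,0,0,0,1],
    [0,0,0,0,0,0,1],
    [0,0,0,0,0,0,1]
  ]
}}

```text
time_s: 2.3
ee_pos: [641.7, -232.6, 221.9]
ee_rot: [180.0, 0.0, 8.6]
force: [0.4, 0.4, 0.3]
gripper_width: 90.9
gripper_force: 0.0
```

```bash
cat > go.py <<'E'
import sys
from h import *
s=state();t=np.array([float(v) for v in sys.argv[1:4]]);y=float(sys.argv[4])
M=R.from_euler("xyz",s["ee_rot"],degrees=True)
print("t",round(s["time_s"],2),"pos",np.round(s["ee_pos"],1),"rot",np.round(s["ee_rot"],2),"w",round(s["gripper_width"],1),"F",np.round(s["force"],1))
print("shift",np.round(M.inv().apply(t-s["ee_pos"]),1),"turn",np.round((M.inv()*R.from_euler("xyz",[180,0,y],degrees=True)).as_rotvec(degrees=True),2))
E
python3 go.py 651 -227 51 8.6
```

```text
t 2.3 pos [ 641.7 -232.6  221.9] rot [180.     0.     8.63] w 90.9 F [0.4 0.4 0.3]
shift [ 10.1  -4.2 170.9] turn [0.   0.   0.03]
```

{"op": "step_arm", "data": {
  "steps": [
    [0,0,0,10,-4,20,1],
    [0,0,0,0,0,35,1],
    [0,0,0,0,0,35,1],
    [0,0,0,0,0,30,1],
    [0,0,0,0,0,25,1],
    [0,0,0,0,0,15,1],
    [0,0,0,0,0,10,1],
    [0,0,0,0,0,0,1]
  ]
}}

```text
time_s: 3.3
ee_pos: [650.9, -227.0, 51.4]
ee_rot: [-180.0, 0.0, 8.6]
force: [0.1, -0.3, 0.6]
gripper_width: 90.9
gripper_force: 0.0
```

{"op": "step_arm", "data": {
  "steps": [
    [0,0,0,0,0,0,0.6],
    [0,0,0,0,0,0,0.5],
    [0,0,0,0,0,0,0.45],
    [0,0,0,0,0,0,0.4],
    [0,0,0,0,0,0,0.35],
    [0,0,0,0,0,0,0.3],
    [0,0,0,0,0,0,0.3],
    [0,0,0,0,0,0,0.3]
  ]
}}

```text
time_s: 4.3
ee_pos: [651.0, -227.1, 52.0]
ee_rot: [180.0, 0.0, 8.6]
force: [-0.9, 0.2, 0.7]
gripper_width: 39.9
gripper_force: 15.0
```

Run:
```python
from h import *
s=state();print(s["ee_pos"],s["gripper_width"],s["gripper_force"],s["force"])
f=grab_frame("side");cv2.imwrite("pics/g1.png",f["image"])
```

```text
[ 651.03548586 -227.13805803   51.99689971] 39.89323868561865 15.000054985284805 [-0.85185487  0.19636895  0.7033016 ]
```

View pics/g1.png

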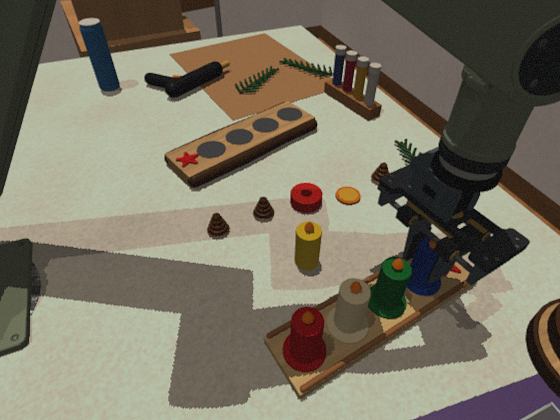

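The side view shows the fingers closed on the blue candle at about (425,265), upright, with a width of 39.9 mm. Lifting and carrying it to the star-end plate.

{"op": "step_arm", "data": {
  "steps": [
    [0,0,0,0,0,-4,0.3],
    [0,0,0,0,0,-10,0.3],
    [0,0,0,0,0,-20,0.3],
    [0,0,0,0,0,-30,0.3],
    [0,0,0,0,0,-35,0.3],
    [0,0,0,0,0,-25,0.3],
    [0,0,0,0,0,-12,0.3],
    [0,0,0,0,0,-4,0.3]
  ]
}}

```text
time_s: 5.35
ee_pos: [651.0, -227.1, 192.5]
ee_rot: [180.0, -0.0, 8.6]
force: [1.2, -0.9, -1.3]
gripper_width: 39.7
gripper_force: 15.0
```

{"op": "step_arm", "data": {
  "steps": [
    [0,0,0,-6,-20,0,0.3],
    [0,0,0,-11,-35,0,0.3],
    [0,0,0,-15,-50,0,0.3],
    [0,0,0,-15,-50,0,0.3],
    [0,0,0,-15,-50,0,0.3],
    [0,0,0,-15,-50,0,0.3],
    [0,0,0,-15,-50,0,0.3],
    [0,0,0,-15,-50,0,0.3]
  ]
}}

```text
time_s: 6.35
ee_pos: [490.6, 109.1, 190.9]
ee_rot: [180.0, 0.1, 8.6]
force: [0.9, -0.1, -2.5]
gripper_width: 39.9
gripper_force: 15.0
```

{"op": "step_arm", "data": {
  "steps": [
    [0,0,0,-15,-50,0,0.3],
    [0,0,0,-9,-30,0,0.3],
    [0,0,0,-7,-20,0,0.3],
    [0,0,-3,0,0,0,0.3],
    [0,0,-3,0,0,0,0.3],
    [0,0,-2.9,0,0,0,0.3],
    [0,0,0,0,0,0,0.3],
    [0,0,0,0,0,0,0.3]
  ]
}}

```text
time_s: 7.35
ee_pos: [446.3, 202.0, 191.4]
ee_rot: [180.0, 0.1, 17.4]
force: [0.0, -0.1, -1.4]
gripper_width: 39.5
gripper_force: 15.0
```

```bash
python3 go.py 446.1 201.9 62.5 17.5
python3 - <<'E'
from h import *
f=grab_frame("side");cv2.imwrite("pics/g2.png",f["image"])
E
```

```text
t 7.35 pos [446.3 202.  191.4] rot [1.7999e+02 6.0000e-02 1.7450e+01] w 39.5 F [ 0.  -0.1 -1.4]
shift [-1.000e-01 -0.000e+00  1.289e+02] turn [ 0.01  0.06 -0.05]
```

View pics/g2.png

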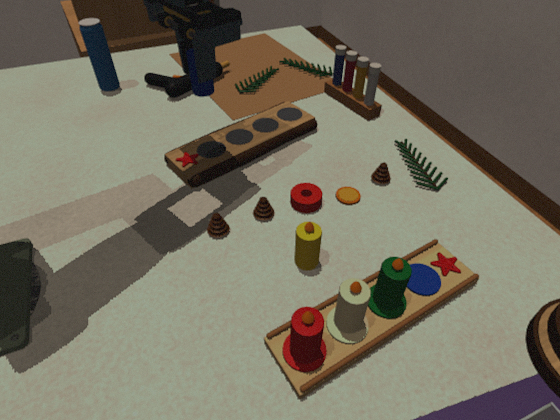

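The side view shows blue held upright over the log, with its bottom end at about (205,90). Lowering it.

{"op": "step_arm", "data": {
  "steps": [
    [0,0,0,0,0,12,0.3],
    [0,0,0,0,0,25,0.3],
    [0,0,0,0,0,30,0.3],
    [0,0,0,0,0,25,0.3],
    [0,0,0,0,0,18,0.3],
    [0,0,0,0,0,10,0.3],
    [0,0,0,0,0,5,0.3],
    [0,0,0,0,0,1,0.3]
  ]
}}

```text
time_s: 8.4
ee_pos: [446.8, 202.2, 65.9]
ee_rot: [180.0, -0.0, 17.5]
force: [-0.3, -0.8, -1.3]
gripper_width: 40.0
gripper_force: 15.0
```

{"op": "step_arm", "data": {
  "steps": [
    [0,0,0,0,0,1,0.3],
    [0,0,0,0,0,1,0.3],
    [0,0,0,0,0,0.5,0.3],
    [0,0,0,0,0,0,0.3],
    [0,0,0,0,0,0,0.3],
    [0,0,0,0,0,0,0.3],
    [0,0,0,0,0,0,0.3],
    [0,0,0,0,0,0,0.3]
  ]
}}

```text
time_s: 9.4
ee_pos: [446.6, 202.1, 63.4]
ee_rot: [180.0, -0.0, 17.5]
force: [-0.5, 0.1, -1.1]
gripper_width: 39.5
gripper_force: 15.0
```

{"op": "step_arm", "data": {
  "steps": [
    [0,0,0,0,0,0.5,0.3],
    [0,0,0,0,0,0.5,0.3],
    [0,0,0,0,0,0,0.3],
    [0,0,0,0,0,0,0.3],
    [0,0,0,0,0,0,0.46],
    [0,0,0,0,0,0,0.55],
    [0,0,0,0,0,0,0.8],
    [0,0,0,0,0,0,1]
  ]
}}

```text
time_s: 10.4
ee_pos: [446.6, 202.1, 62.3]
ee_rot: [180.0, 0.0, 17.5]
force: [0.6, 0.1, 0.1]
gripper_width: 67.0
gripper_force: 0.0
```

{"op": "step_arm", "data": {
  "steps": [
    [0,0,0,0,0,0,1],
    [0,0,0,0,0,0,1],
    [0,0,0,0,0,-10,1],
    [0,0,0,0,0,-25,1],
    [0,0,0,0,0,-35,1],
    [0,0,0,0,0,-35,1],
    [0,0,0,0,0,-20,1],
    [0,0,0,0,0,0,1]
  ]
}}

```text
time_s: 11.4
ee_pos: [447.6, 202.5, 189.5]
ee_rot: [-180.0, -0.3, 17.5]
force: [0.4, -0.5, -0.6]
gripper_width: 91.2
gripper_force: 0.0
```

```bash
cat > see.py <<'E'
import sys
from h import *
f=grab_frame("side");cv2.imwrite("pics/%s.png"%sys.argv[1],f["image"])
L=np.load("fit.npz")["L"]
for x,s in zip(XS[::-1],range(4)):
    P=frame(L,[[x,0,115]]);u=proj(f,P)[0];c,a=blob(f,u,"flame",14)
    if a>10:
        q=xyz_at(f,c,115);d=q-L[:2];cs,sn=np.cos(L[2]),np.sin(L[2])
        print("plate",x,"err along/across",round(cs*d[0]+sn*d[1]-x,1),round(-sn*d[0]+cs*d[1],1))
E
python3 see.py g3; python3 go.py 583.5 -237 190 8.6
```

```text
plate -108 err along/across 1.1 -4.4
t 11.45 pos [446.7 202.2 188. ] rot [-1.80e+02 -9.00e-02  1.75e+01] w 91.2 F [-0.4  0.   0.1]
shift [ -1.6 460.   -2. ] turn [-0.01 -0.09  8.9 ]
```

View pics/g3.png

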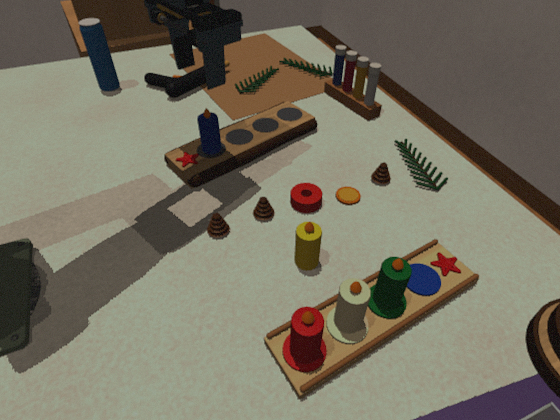

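Blue stands on its plate (side view, about (209,135)). Green is next.

{"op": "step_arm", "data": {
  "steps": [
    [0,0,0,0,30,0,1],
    [0,0,0,0,50,0,1],
    [0,0,0,-0.6,60,0,1],
    [0,0,0,-1,60,0,1],
    [0,0,0,0,60,0,1],
    [0,0,0,0,60,0,1],
    [0,0,0,0,60,0,1],
    [0,0,0,0,50,0,1]
  ]
}}

```text
time_s: 12.45
ee_pos: [574.0, -210.5, 185.7]
ee_rot: [-179.9, 0.1, 17.4]
force: [0.6, 1.1, 0.3]
gripper_width: 91.3
gripper_force: 0.0
```

{"op": "step_arm", "data": {
  "steps": [
    [0,0,3,0,30,0,1],
    [0,0,3,0,0,0,1],
    [0,0,2.9,0,0,0,1],
    [0,0,0,0,0,10,1],
    [0,0,0,0,0,20,1],
    [0,0,0,0,0,20,1],
    [0,0,0,0,0,10,1],
    [0,0,0,0,0,0,1]
  ]
}}

```text
time_s: 13.45
ee_pos: [582.7, -236.7, 126.1]
ee_rot: [-179.9, 0.1, 8.6]
force: [0.7, 1.4, 0.4]
gripper_width: 91.3
gripper_force: 0.0
```

```bash
python3 go.py 583.5 -237 51.5 8.6
```

```text
t 13.45 pos [ 582.7 -236.7  126.1] rot [-1.7993e+02  1.3000e-01  8.6200e+00] w 91.3 F [0.7 1.4 0.4]
shift [ 0.9  0.5 74.6] turn [-0.07  0.13  0.02]
```

{"op": "step_arm", "data": {
  "steps": [
    [0,0,0,0.5,0,10,1],
    [0,0,0,0,0,20,1],
    [0,0,0,0,0,20,1],
    [0,0,0,0,0,15,1],
    [0,0,0,0,0,10,1],
    [0,0,0,0,0,0,1],
    [0,0,0,0,0,0,0.6],
    [0,0,0,0,0,0,0.5]
  ]
}}

```text
time_s: 14.45
ee_pos: [584.3, -237.2, 53.2]
ee_rot: [179.9, -0.1, 8.6]
force: [-0.4, 0.3, 0.4]
gripper_width: 74.3
gripper_force: 0.0
```

{"op": "step_arm", "data": {
  "steps": [
    [0,0,0,0,0,0,0.45],
    [0,0,0,0,0,0,0.4],
    [0,0,0,0,0,0,0.35],
    [0,0,0,0,0,0,0.3],
    [0,0,0,0,0,0,0.3],
    [0,0,0,0,0,0,0.3],
    [0,0,0,0,0,0,0.3],
    [0,0,0,0,0,0,0.3]
  ]
}}

```text
time_s: 15.45
ee_pos: [583.9, -237.1, 52.5]
ee_rot: [180.0, -0.0, 8.6]
force: [-0.0, -0.0, 0.2]
gripper_width: 39.8
gripper_force: 15.0
```

{"op": "step_arm", "data": {
  "steps": [
    [0,0,0,0,0,-4,0.3],
    [0,0,0,0,0,-10,0.3],
    [0,0,0,0,0,-20,0.3],
    [0,0,0,0,0,-30,0.3],
    [0,0,0,0,0,-35,0.3],
    [0,0,0,0,0,-25,0.3],
    [0,0,0,0,0,-12,0.3],
    [0,0,0,0,0,-4,0.3]
  ]
}}

```text
time_s: 16.45
ee_pos: [583.8, -237.0, 193.0]
ee_rot: [180.0, -0.0, 8.6]
force: [0.0, -0.6, -1.3]
gripper_width: 39.4
gripper_force: 15.0
```

```bash
python3 go.py 514.8 223.5 190 17.5
```

```text
t 16.45 pos [ 583.8 -237.   193. ] rot [ 1.7998e+02 -3.0000e-02  8.6000e+00] w 39.4 F [ 0.  -0.6 -1.3]
shift [   0.6 -465.6    2.8] turn [ 0.02 -0.02 -8.9 ]
```

{"op": "step_arm", "data": {
  "steps": [
    [0,0,0,0,-20,0,0.3],
    [0,0,0,0.5,-40,0,0.3],
    [0,0,0,0,-55,0,0.3],
    [0,0,0,0,-60,0,0.3],
    [0,0,0,0,-60,0,0.3],
    [0,0,0,0,-60,0,0.3],
    [0,0,0,0,-60,0,0.3],
    [0,0,0,0,-50,0,0.3]
  ]
}}

```text
time_s: 17.45
ee_pos: [521.5, 166.4, 191.3]
ee_rot: [-180.0, 0.2, 8.7]
force: [-0.1, -0.9, -1.4]
gripper_width: 39.6
gripper_force: 15.0
```

{"op": "step_arm", "data": {
  "steps": [
    [0,0,0,0,-40,0,0.3],
    [0,0,-3,0,-20.5,0,0.3],
    [0,0,-3,0,0,0,0.3],
    [0,0,-2.9,0,0,0,0.3],
    [0,0,0,0,0,10,0.3],
    [0,0,0,0,0,20,0.3],
    [0,0,0,0,0,20,0.3],
    [0,0,0,0,0,10,0.3]
  ]
}}

```text
time_s: 18.45
ee_pos: [513.6, 222.6, 130.5]
ee_rot: [180.0, 0.2, 17.5]
force: [0.6, -0.2, -1.1]
gripper_width: 39.8
gripper_force: 15.0
```

```bash
python3 go.py 514.8 223.5 63.5 17.5
```

```text
t 18.45 pos [513.6 222.6 130.5] rot [179.97   0.2   17.46] w 39.8 F [ 0.6 -0.2 -1.1]
shift [ 1.6 -0.6 66.9] turn [ 0.03  0.2  -0.04]
```

{"op": "step_arm", "data": {
  "steps": [
    [0,0,0,1,0,15,0.3],
    [0,0,0,0,0,20,0.3],
    [0,0,0,0,0,15,0.3],
    [0,0,0,0,0,9,0.3],
    [0,0,0,0,0,5,0.3],
    [0,0,0,0,0,2,0.3],
    [0,0,0,0,0,0,0.3],
    [0,0,0,0,0,0,0.3]
  ]
}}

```text
time_s: 19.45
ee_pos: [516.0, 223.7, 66.8]
ee_rot: [180.0, -0.1, 17.5]
force: [-0.4, 0.2, -1.3]
gripper_width: 39.9
gripper_force: 15.0
```

{"op": "step_arm", "data": {
  "steps": [
    [0,0,0,0,0,0.5,0.3],
    [0,0,0,0,0,0.5,0.3],
    [0,0,0,0,0,0.5,0.3],
    [0,0,0,0,0,0,0.3],
    [0,0,0,0,0,0,0.3],
    [0,0,0,0,0,0,0.3],
    [0,0,0,0,0,0,0.3],
    [0,0,0,0,0,0,0.3]
  ]
}}

```text
time_s: 20.45
ee_pos: [515.7, 223.6, 64.9]
ee_rot: [180.0, 0.0, 17.5]
force: [-0.2, 0.6, -2.1]
gripper_width: 39.8
gripper_force: 15.0
```

{"op": "step_arm", "data": {
  "steps": [
    [0,0,0,-0.5,0,1,0.3],
    [0,0,0,0,0,0.5,0.3],
    [0,0,0,0,0,0.5,0.3],
    [0,0,0,0,0,0,0.3],
    [0,0,0,0,0,0,0.3],
    [0,0,0,0,0,0,0.3],
    [0,0,0,0,0,0,0.3],
    [0,0,0,0,0,0,0.3]
  ]
}}

```text
time_s: 21.45
ee_pos: [515.2, 223.5, 63.4]
ee_rot: [180.0, -0.0, 17.5]
force: [-1.9, -1.3, 4.9]
gripper_width: 39.8
gripper_force: 15.0
```

```bash
python3 go.py 514.8 223.5 63.5 17.5
```

```text
t 21.45 pos [515.2 223.5  63.4] rot [ 1.7999e+02 -1.0000e-02  1.7500e+01] w 39.8 F [-1.9 -1.3  4.9]
shift [-0.4 -0.2 -0.1] turn [ 0.01 -0.01 -0.  ]
```

The force shows contact, so I'm releasing.

{"op": "step_arm", "data": {
  "steps": [
    [0,0,0,0,0,0,0.46],
    [0,0,0,0,0,0,0.55],
    [0,0,0,0,0,0,0.8],
    [0,0,0,0,0,0,1],
    [0,0,0,0,0,0,1],
    [0,0,0,0,0,0,1],
    [0,0,0,0,0,-10,1],
    [0,0,0,0,0,-25,1]
  ]
}}

```text
time_s: 22.45
ee_pos: [514.5, 223.2, 97.8]
ee_rot: [180.0, 0.1, 17.5]
force: [0.2, 0.1, -0.0]
gripper_width: 91.1
gripper_force: 0.0
```

{"op": "step_arm", "data": {
  "steps": [
    [0,0,0,0,0,-35,1],
    [0,0,0,0,0,-35,1],
    [0,0,0,0,0,-20,1],
    [0,0,0,0,30,0,1],
    [0,0,0,0,50,0,1],
    [0,0,0,0,60,0,1],
    [0,0,0,0,60,0,1],
    [0,0,0,0,60,0,1]
  ]
}}

```text
time_s: 23.45
ee_pos: [594.0, -26.3, 188.9]
ee_rot: [180.0, -0.1, 17.5]
force: [0.7, 0.0, -0.5]
gripper_width: 91.1
gripper_force: 0.0
```

```bash
python3 see.py g4; python3 go.py 514.3 -246.5 190 8.6
```

```text
plate -36 err along/across 1.3 -2.0
plate -108 err along/across 1.1 -4.2
t 23.5 pos [596.2 -33.7 188.7] rot [ 1.7958e+02 -1.0000e-01  1.7260e+01] w 91.3 F [ 2.6 -4.7  0.4]
shift [-141.3  179.    -0.2] turn [ 0.41 -0.14  8.66]
```

View pics/g4.png

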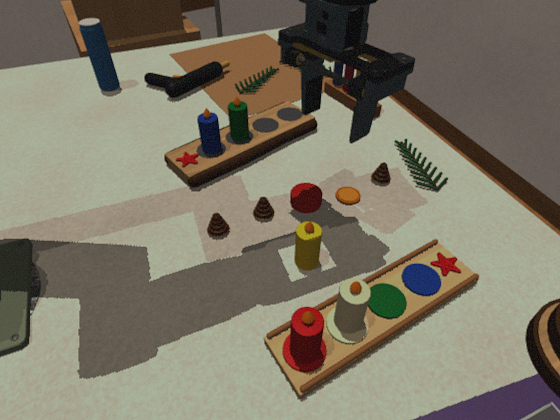

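Blue and green stand on the first two plates. Cream is next.

{"op": "step_arm", "data": {
  "steps": [
    [0,0,0,-40,50,0,1],
    [0,0,0,-40,50,0,1],
    [0,0,0,-35,50,0,1],
    [0,0,0,-27,38,0,1],
    [0,0,3,0,0,0,1],
    [0,0,3,0,0,0,1],
    [0,0,2.9,0,0,0,1],
    [0,0,0,0,0,0,1]
  ]
}}

```text
time_s: 24.5
ee_pos: [515.6, -243.5, 188.6]
ee_rot: [180.0, -0.0, 8.6]
force: [-0.3, 1.0, 0.5]
gripper_width: 91.3
gripper_force: 0.0
```

```bash
python3 go.py 514.3 -246.5 52.5 8.6
```

```text
t 24.5 pos [ 515.6 -243.5  188.6] rot [ 1.7997e+02 -3.0000e-02  8.6300e+00] w 91.3 F [-0.3  1.   0.5]
shift [ -1.9   2.7 136.1] turn [ 0.03 -0.03  0.03]
```

{"op": "step_arm", "data": {
  "steps": [
    [0,0,0,-1.5,2.5,15,1],
    [0,0,0,0,0,30,1],
    [0,0,0,0,0,30,1],
    [0,0,0,0,0,25,1],
    [0,0,0,0,0,20,1],
    [0,0,0,0,0,12,1],
    [0,0,0,0,0,4,1],
    [0,0,0,0,0,0,0.8]
  ]
}}

```text
time_s: 25.5
ee_pos: [514.7, -246.4, 52.1]
ee_rot: [180.0, -0.0, 8.6]
force: [-0.6, 0.3, 0.0]
gripper_width: 84.1
gripper_force: 0.0
```

{"op": "step_arm", "data": {
  "steps": [
    [0,0,0,0,0,0,0.6],
    [0,0,0,0,0,0,0.5],
    [0,0,0,0,0,0,0.45],
    [0,0,0,0,0,0,0.4],
    [0,0,0,0,0,0,0.35],
    [0,0,0,0,0,0,0.3],
    [0,0,0,0,0,0,0.3],
    [0,0,0,0,0,0,0.3]
  ]
}}

```text
time_s: 26.5
ee_pos: [514.6, -246.4, 52.1]
ee_rot: [180.0, -0.0, 8.6]
force: [0.7, -0.7, 0.6]
gripper_width: 39.8
gripper_force: 15.0
```

{"op": "step_arm", "data": {
  "steps": [
    [0,0,0,0,0,-4,0.3],
    [0,0,0,0,0,-10,0.3],
    [0,0,0,0,0,-20,0.3],
    [0,0,0,0,0,-30,0.3],
    [0,0,0,0,0,-35,0.3],
    [0,0,0,0,0,-25,0.3],
    [0,0,0,0,0,-12,0.3],
    [0,0,0,0,0,-4,0.3]
  ]
}}

```text
time_s: 27.5
ee_pos: [514.5, -246.3, 192.4]
ee_rot: [180.0, -0.0, 8.6]
force: [-0.2, 0.7, -1.4]
gripper_width: 40.0
gripper_force: 15.0
```

```bash
python3 go.py 583.5 245.2 190 17.5
```

```text
t 27.5 pos [ 514.5 -246.3  192.4] rot [ 1.7998e+02 -3.0000e-02  8.6000e+00] w 40.0 F [-0.2  0.7 -1.4]
shift [ 141.7 -475.6    2.3] turn [ 0.02 -0.02 -8.9 ]
```

{"op": "step_arm", "data": {
  "steps": [
    [0,0,0,6,-20,0,0.3],
    [0,0,0,12,-40,0,0.3],
    [0,0,0,16.5,-55,0,0.3],
    [0,0,0,16.5,-55,0,0.3],
    [0,0,0,16.5,-55,0,0.3],
    [0,0,0,16.5,-55,0,0.3],
    [0,0,0,16.5,-55,0,0.3],
    [0,0,0,15,-50,0,0.3]
  ]
}}

```text
time_s: 28.5
ee_pos: [569.8, 154.7, 190.6]
ee_rot: [-180.0, 0.2, 8.7]
force: [0.6, 0.5, -1.5]
gripper_width: 40.1
gripper_force: 15.0
```

{"op": "step_arm", "data": {
  "steps": [
    [0,0,0,12,-40,0,0.3],
    [0,0,0,10,-35,0,0.3],
    [0,0,0,4,-15.5,0,0.3],
    [0,0,-3,0,0,0,0.3],
    [0,0,-3,0,0,0,0.3],
    [0,0,-2.9,0,0,10,0.3],
    [0,0,0,0,0,20,0.3],
    [0,0,0,0,0,15,0.3]
  ]
}}

```text
time_s: 29.5
ee_pos: [582.4, 244.4, 145.5]
ee_rot: [180.0, 0.1, 17.5]
force: [0.4, -0.0, -1.4]
gripper_width: 40.1
gripper_force: 15.0
```

```bash
python3 go.py 583.5 245.2 63.3 17.5
```

```text
t 29.5 pos [582.4 244.4 145.5] rot [1.7998e+02 1.3000e-01 1.7470e+01] w 40.1 F [ 0.4 -0.  -1.4]
shift [ 1.5 -0.5 82.2] turn [ 0.02  0.13 -0.03]
```

{"op": "step_arm", "data": {
  "steps": [
    [0,0,0,0.5,0,18,0.3],
    [0,0,0,0,0,25,0.3],
    [0,0,0,0,0,18,0.3],
    [0,0,0,0,0,12,0.3],
    [0,0,0,0,0,6,0.3],
    [0,0,0,0,0,2,0.3],
    [0,0,0,0,0,0,0.3],
    [0,0,0,0,0,0,0.3]
  ]
}}

```text
time_s: 30.5
ee_pos: [584.2, 245.3, 66.5]
ee_rot: [180.0, -0.1, 17.5]
force: [-0.3, -0.2, -1.2]
gripper_width: 39.6
gripper_force: 15.0
```

{"op": "step_arm", "data": {
  "steps": [
    [0,0,0,0,0,0.5,0.3],
    [0,0,0,0,0,0.5,0.3],
    [0,0,0,0,0,0.5,0.3],
    [0,0,0,0,0,0.5,0.3],
    [0,0,0,0,0,0,0.3],
    [0,0,0,0,0,0,0.3],
    [0,0,0,0,0,0,0.3],
    [0,0,0,0,0,0,0.3]
  ]
}}

```text
time_s: 31.5
ee_pos: [583.8, 245.1, 63.9]
ee_rot: [180.0, -0.0, 17.5]
force: [0.4, 0.7, -1.3]
gripper_width: 39.8
gripper_force: 15.0
```

{"op": "step_arm", "data": {
  "steps": [
    [0,0,0,0,0,0.5,0.3],
    [0,0,0,0,0,0.4,0.3],
    [0,0,0,0,0,0,0.3],
    [0,0,0,0,0,0,0.3],
    [0,0,0,0,0,0,0.46],
    [0,0,0,0,0,0,0.55],
    [0,0,0,0,0,0,0.8],
    [0,0,0,0,0,0,1]
  ]
}}

```text
time_s: 32.5
ee_pos: [583.9, 245.1, 63.1]
ee_rot: [180.0, -0.0, 17.5]
force: [0.5, -0.1, 0.8]
gripper_width: 67.4
gripper_force: 0.0
```

{"op": "step_arm", "data": {
  "steps": [
    [0,0,0,0,0,0,1],
    [0,0,0,0,0,0,1],
    [0,0,0,0,0,-10,1],
    [0,0,0,0,0,-25,1],
    [0,0,0,0,0,-35,1],
    [0,0,0,0,0,-35,1],
    [0,0,0,0,0,-20,1],
    [0,0,0,0,0,0,1]
  ]
}}

```text
time_s: 33.5
ee_pos: [584.9, 245.6, 190.5]
ee_rot: [-180.0, -0.3, 17.5]
force: [-0.6, -0.6, -0.3]
gripper_width: 91.3
gripper_force: 0.0
```

```bash
python3 go.py 441.3 -261 190 8.6;python3 see.py g5
```

```text
t 33.5 pos [584.9 245.6 190.5] rot [-179.98   -0.28   17.49] w 91.3 F [-0.6 -0.6 -0.3]
shift [-289.2  440.    -1. ] turn [-0.04 -0.28  8.89]
plate 36 err along/across 0.2 -2.7
plate -36 err along/across 1.5 -2.0
plate -108 err along/across 1.2 -3.9
```

{"op": "step_arm", "data": {
  "steps": [
    [0,0,0,-15,23,0,1],
    [0,0,0,-26,40,0,1],
    [0,0,0,-33,50,0,1],
    [0,0,0,-33,50,0,1],
    [0,0,0,-33,50,0,1],
    [0,0,0,-33,50,0,1],
    [0,0,0,-33,50,0,1],
    [0,0,0,-33,50,0,1]
  ]
}}

```text
time_s: 34.55
ee_pos: [463.5, -174.4, 186.9]
ee_rot: [-179.9, 0.1, 17.5]
force: [0.2, -1.7, -0.3]
gripper_width: 91.3
gripper_force: 0.0
```

{"op": "step_arm", "data": {
  "steps": [
    [0,0,0,-26,40,0,1],
    [0,0,0,-15,24,0,1],
    [0,0,0,-8.5,13,0,1],
    [0,0,3,0,0,0,1],
    [0,0,3,0,0,0,1],
    [0,0,2.9,0,0,0,1],
    [0,0,0,0,0,0,1],
    [0,0,0,0,0,0,1]
  ]
}}

```text
time_s: 35.55
ee_pos: [440.9, -260.7, 187.7]
ee_rot: [-180.0, 0.0, 8.7]
force: [-0.3, 0.6, 0.3]
gripper_width: 91.1
gripper_force: 0.0
```

```bash
python3 go.py 441.3 -261 52.3 8.6
```

```text
t 35.55 pos [ 440.9 -260.7  187.7] rot [-1.7997e+02  3.0000e-02  8.6700e+00] w 91.1 F [-0.3  0.6  0.3]
shift [  0.4   0.4 135.4] turn [-0.03  0.03  0.07]
```

{"op": "step_arm", "data": {
  "steps": [
    [0,0,0,0,0,15,1],
    [0,0,0,0,0,30,1],
    [0,0,0,0,0,30,1],
    [0,0,0,0,0,25,1],
    [0,0,0,0,0,20,1],
    [0,0,0,0,0,11.5,1],
    [0,0,0,0,0,4,1],
    [0,0,0,0,0,0,0.8]
  ]
}}

```text
time_s: 36.55
ee_pos: [441.1, -261.3, 52.6]
ee_rot: [180.0, -0.0, 8.6]
force: [0.4, 0.3, -0.7]
gripper_width: 84.1
gripper_force: 0.0
```

{"op": "step_arm", "data": {
  "steps": [
    [0,0,0,0,0,0,0.6],
    [0,0,0,0,0,0,0.5],
    [0,0,0,0,0,0,0.45],
    [0,0,0,0,0,0,0.4],
    [0,0,0,0,0,0,0.35],
    [0,0,0,0,0,0,0.3],
    [0,0,0,0,0,0,0.3],
    [0,0,0,0,0,0,0.3]
  ]
}}

```text
time_s: 37.55
ee_pos: [441.0, -261.3, 52.6]
ee_rot: [180.0, -0.0, 8.6]
force: [-0.4, -0.0, 0.8]
gripper_width: 39.8
gripper_force: 15.0
```

{"op": "step_arm", "data": {
  "steps": [
    [0,0,0,0,0,-4,0.3],
    [0,0,0,0,0,-10,0.3],
    [0,0,0,0,0,-20,0.3],
    [0,0,0,0,0,-30,0.3],
    [0,0,0,0,0,-35,0.3],
    [0,0,0,0,0,-25,0.3],
    [0,0,0,0,0,-12,0.3],
    [0,0,0,0,0,-4,0.3]
  ]
}}

```text
time_s: 38.55
ee_pos: [440.9, -261.2, 193.0]
ee_rot: [180.0, -0.0, 8.6]
force: [-0.1, -0.0, -1.0]
gripper_width: 40.0
gripper_force: 15.0
```

```bash
python3 go.py 652.1 266.9 190 17.5
```

```text
t 38.55 pos [ 440.9 -261.2  193. ] rot [ 1.7998e+02 -2.0000e-02  8.5900e+00] w 40.0 F [-0.1 -0.  -1. ]
shift [ 287.7 -490.6    2.9] turn [ 0.03 -0.02 -8.91]
```

{"op": "step_arm", "data": {
  "steps": [
    [0,0,0,9,-15,0,0.3],
    [0,0,0,20,-35,0,0.3],
    [0,0,0,29,-50,0,0.3],
    [0,0,0,29,-50,0,0.3],
    [0,0,0,29,-50,0,0.3],
    [0,0,0,29,-50,0,0.3],
    [0,0,0,29,-50,0,0.3],
    [0,0,0,29,-50,0,0.3]
  ]
}}

```text
time_s: 39.55
ee_pos: [588.8, 118.2, 191.1]
ee_rot: [-180.0, 0.1, 8.6]
force: [1.1, -0.6, -0.9]
gripper_width: 39.6
gripper_force: 15.0
```

{"op": "step_arm", "data": {
  "steps": [
    [0,0,0,29,-50,0,0.3],
    [0,0,0,29,-50,0,0.3],
    [0,0,0,18,-28,0,0.3],
    [0,0,0,8.5,-12.5,0,0.3],
    [0,0,-3,0,0,0,0.3],
    [0,0,-3,0,0,0,0.3],
    [0,0,-2.9,0,0,0,0.3],
    [0,0,0,0,0,0,0.3]
  ]
}}

```text
time_s: 40.55
ee_pos: [651.2, 266.1, 191.9]
ee_rot: [180.0, 0.1, 17.4]
force: [-0.1, -0.4, -1.0]
gripper_width: 40.0
gripper_force: 15.0
```

```bash
python3 go.py 652.1 266.9 63.7 17.5
```

```text
t 40.55 pos [651.2 266.1 191.9] rot [1.7998e+02 1.1000e-01 1.7420e+01] w 40.0 F [-0.1 -0.4 -1. ]
shift [  1.3  -0.5 128.2] turn [ 0.02  0.11 -0.08]
```

{"op": "step_arm", "data": {
  "steps": [
    [0,0,0,0.5,-0.5,12,0.3],
    [0,0,0,0,0,25,0.3],
    [0,0,0,0,0,30,0.3],
    [0,0,0,0,0,25,0.3],
    [0,0,0,0,0,18,0.3],
    [0,0,0,0,0,10,0.3],
    [0,0,0,0,0,5,0.3],
    [0,0,0,0,0,1,0.3]
  ]
}}

```text
time_s: 41.55
ee_pos: [652.6, 267.5, 66.9]
ee_rot: [180.0, -0.1, 17.5]
force: [0.1, 0.6, -0.5]
gripper_width: 39.6
gripper_force: 15.0
```

{"op": "step_arm", "data": {
  "steps": [
    [0,0,0,0,0,0.5,0.3],
    [0,0,0,0,0,0.5,0.3],
    [0,0,0,0,0,0.5,0.3],
    [0,0,0,0,0,0.5,0.3],
    [0,0,0,0,0,0,0.3],
    [0,0,0,0,0,0,0.3],
    [0,0,0,0,0,0,0.3],
    [0,0,0,0,0,0,0.3]
  ]
}}

```text
time_s: 42.55
ee_pos: [652.3, 267.3, 64.5]
ee_rot: [180.0, -0.0, 17.5]
force: [0.9, -0.9, -0.7]
gripper_width: 39.6
gripper_force: 15.0
```

{"op": "step_arm", "data": {
  "steps": [
    [0,0,0,0,0,0.5,0.3],
    [0,0,0,0,0,0.5,0.3],
    [0,0,0,0,0,0,0.3],
    [0,0,0,0,0,0,0.3],
    [0,0,0,0,0,0,0.46],
    [0,0,0,0,0,0,0.55],
    [0,0,0,0,0,0,0.8],
    [0,0,0,0,0,0,1]
  ]
}}

```text
time_s: 43.55
ee_pos: [652.3, 267.4, 63.5]
ee_rot: [180.0, -0.0, 17.5]
force: [0.3, -0.4, -0.2]
gripper_width: 67.2
gripper_force: 0.0
```

{"op": "step_arm", "data": {
  "steps": [
    [0,0,0,0,0,0,1],
    [0,0,0,0,0,0,1],
    [0,0,0,0,0,-10,1],
    [0,0,0,0,0,-25,1],
    [0,0,0,0,0,-35,1],
    [0,0,0,0,0,-35,1],
    [0,0,0,0,0,-25,1],
    [0,0,0,0,0,0,1]
  ]
}}

```text
time_s: 44.55
ee_pos: [653.5, 267.9, 196.8]
ee_rot: [-180.0, -0.4, 17.5]
force: [0.4, 0.5, -0.8]
gripper_width: 91.3
gripper_force: 0.0
```

{"op": "step_arm", "data": {
  "steps": [
    [0,0,0,0,30,0,1],
    [0,0,0,0,50,0,1],
    [0,0,0,0,50,0,1],
    [0,0,0,0,50,0,1],
    [0,0,0,0,50,0,1],
    [0,0,0,0,30,0,1],
    [0,0,0,0,0,0,1],
    [0,0,0,0,0,0,1]
  ]
}}

```text
time_s: 45.55
ee_pos: [729.7, 20.2, 192.5]
ee_rot: [-179.9, 0.1, 17.5]
force: [-0.5, 0.4, -0.4]
gripper_width: 91.3
gripper_force: 0.0
```

```bash
python3 see.py g6
python3 - <<'E'
from h import *
T,S=grab_frame("top"),grab_frame("side");L=np.load("fit.npz")["L"]
for x in XS:
    P=frame(L,[[x,0,113]]);a=blob(T,proj(T,P)[0],"flame",9);b=blob(S,proj(S,P)[0],"flame",11)
    r=least_squares(lambda p:np.r_[(proj(T,[p])-a[0]).ravel(),(proj(S,[p])-b[0]).ravel()],P[0]).x
    d=r[:2]-L[:2];c,s=np.cos(L[2]),np.sin(L[2]);print(x,a[1],b[1],"err",np.round([c*d[0]+s*d[1]-x,-s*d[0]+c*d[1],r[2]],1))
a=cv2.resize(S["image"][80:200,150:340],(800,505));b=T["image"];cv2.imwrite("pics/fin.png",np.hstack([cv2.resize(S["image"][80:200,150:340],(475,300)),cv2.resize(b[120:320,80:280],(300,300))]))
E
```

```text
plate 108 err along/across -1.9 -4.5
plate 36 err along/across 1.0 -1.9
plate -36 err along/across 1.3 -1.8
plate -108 err along/across 1.1 -4.2Traceback (most recent call last):
  File "<stdin>", line 5, in <module>
    return func(*args, **kwargs)
    raise ValueError("Residuals are not finite in the initial point.")
ValueError: Residuals are not finite in the initial point.
```

Run:
```python
from h import *
T,S=grab_frame("top"),grab_frame("side")
cv2.imwrite("pics/fin.png",np.hstack([cv2.resize(S["image"][80:200,150:340],(475,300)),cv2.resize(T["image"][120:320,80:280],(300,300))]))
```

```text
(no output)
```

View pics/fin.png

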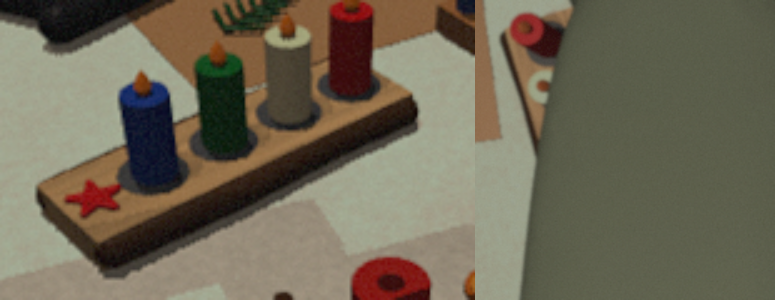

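The side crop shows all four candles upright, from the log's star: blue (150,185), green (225,155), cream (290,122), red (352,92). Each has its plate rim showing around it. The offsets are well within 12 mm, so I'm handing in.

```bash
python3 -c "
from workcell import *
print(job_done())"
```

```text
the job is handed in; nothing more can be done
None
```

All four candles stand upright on their plates in the order blue, green, cream, red from the log's star, each within about 5 mm of centre by the side camera. The job is handed in at about 46 s, and no verdict was returned.

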